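Check the cure of a silicone mould with a dial hardness gauge

ROBOT

A 6-joint arm with a two-finger parallel gripper is mounted at the origin on the work surface. World frame = base frame: x ahead of the robot, y to its left, z up, the work surface at z = 0. Lengths are in m, angles in degrees, forces in N, time in s.
With the tool pointing down it reaches from about 0.225 to 0.875 m from the base axis. Payload 3.4 kg.
Tool frame: the origin (TCP) lies between the finger pads; the fingertips stand 19 mm ahead of it and the grasp point (between the pads) is the TCP (tips_ahead is the z of the fingertips in the tool frame, in m); z points along the fingers, y is the direction in which the jaws open and shut (so a half turn about z gives the same grasp; the last joint's range is limited). The gripper opens to 85 mm and grips with 20 to 120 N. Pads are 22 mm wide; open, the fingers measure 114 mm over their backs; the gripper's body (76 mm by 85 mm) begins 54 mm behind the grasp point. The pads swing forward as they close: fully open they stand 13 mm farther back than shut.
Start: joints at [-6.933, 15.808, 86.224, -0, 77.962, -6.933], TCP at [0.575, -0, 0.25] pointing down, gripper open.
Joint ranges: [-165.64, 165.64], [-43.16, 119.46], [12.63, 154.43], [-67.54, 247.53], [6.08, 155.33], [-154.97, 154.97]. Speed limits (degrees/s): [147.25, 147.25, 180, 180, 180, 180].

INTERFACE

Orientations are given as [roll, pitch, yaw] about the fixed x, y, z axes, in that order (R = Rz(yaw) Ry(pitch) Rx(roll)).
In Python, from bench import get_state, read_camera, job_done, tips_ahead gives the robot as it stands.
- The arm moves only by the tool drive_tool, never from a script. Its argument "increments" is a list of rows, each an object of numbers: "x", "y", "z": the shift along the tool's x, y, z in m; "wx", "wy", "wz": the turn, a rotation vector about the tool's x, y, z in degrees; "hand": the opening, from -1 (shut) to 1 (fully open). In form: [{"x": .., "y": .., "z": .., "wx": .., "wy": .., "wz": .., "hand": ..}, ...]. A call has 1 to 5 rows; each row shifts and turns the pose as measured when the row begins, along the tool's axes as they then stand; what a row does not reach is not made up. A row lasts 1/10 s, in which the tool goes at most 50 mm and 8.59 degrees, less where a joint would pass 70% of its speed; a pose out of reach is approached as far as the arm can. A call is refused whole if a number of a shift passes 0.05 or a number of a turn 8.59, either way. A call with a gripper value outside its range is refused whole. The fingers move at their own pace and stop on an object; "force" is the grip in N (left out, the last holds). Time passes only in rows, so rows that do not move let the fingers close. It gives the time, the measured TCP pose, the force and the opening at its end, in the units of the state.
- get_state(): the state, without advancing time (a new reading comes with each control period).
- read_camera(name): name is "scene" or "side" or "wrist"; returns a dict with "img" (480x640x3 uint8, red, green, blue), "depth" (480x640 float32, m along the optical axis (not along the pixel's ray), 0 where there is no reading), "mtx" (3x3 intrinsics, pixels), "k1" (the pictures are not rectified: a ray, as slopes to the right and down, at radius r is drawn at 1 + k1 r^2 times it, then the intrinsics apply), "world_to_cam" (4x4, takes a point from world to camera coordinates). Camera axes: x right, y down, z forward; pixel columns grow to the right and rows downward; lengths in m; the calibration is good to about 2 mm. A picture is of the moment at which its call begins.
- job_done(): hands the job in, once; it reports no verdict.
The state is a dict: "t": time; "joint_positions": joint angles; "dq": joint speeds; "tau": joint torques, N m; "ee_pos": TCP position; "ee_rot": TCP orientation; "ft_force": force on the tool from outside, world axes, zero at the start; "torque": the same for the moment, N m; "finger_gap": opening from 0.0 (shut) to 1.0 (fully open).
Only numpy, scipy, OpenCV 4.12 (cv2) and the standard library are available. Lean on these libraries where they do the work, as an engineer would, in place of code of your own. Each camera call takes 0.05 s, during which the arm holds its last target. There are 200 camera calls.

TASK

Find out whether the silicone figure mould has cured: take the dial gauge from its rest, press it upright on the middle of the mould's test spot until the foot sits firmly flat, keep it there with a steady push of about 15 N for a second, never so hard as to mark the silicone (30 N), and put it back in its rest without its pin being pushed by anything else. If its maximum hand shows 50 or more, set the mould down flat, top up, in the middle of the casting tray; if it shows less, set it so in the middle of the curing rack, and leave everything else on the bench as it is.

Things in the scene. Friction and masses are not known exactly. Their poses are not given: they have to be found in the camera images.
- gauge_grip (a point): Dial hardness gauge, upright in its rest (0.26 kg, 149 mm tall); this is the middle of its grip: a black bar of 20 x 20 mm section, 23 mm above and 24 mm below this point, sides parallel to the gauge's x and y; z is up the gauge. Below it: dial case (58 mm diameter, 26 mm deep along x, centre 53 mm below), collar of 44 mm diameter, its underside 86 mm below, neck of 16 mm, foot with sprung pin.
- gauge_foot (a point): Centre of the flat underside of the gauge's round steel foot (26 mm diameter), 118 mm below the middle of the grip. The sprung pin (5 mm thick) sticks 8 mm out below it. Pushing the pin in takes 0.5 N at first, 8.5 N when level with the foot (1 N per mm); the foot sits firmly only when the push is more than the pin takes: the right push for a reading is about 15 N.
- pin (a joint): How far the gauge's pin is pushed up into the foot: 0 (fully out) to 0.008 m (level with the foot).
- needle (a joint): Angle of the gauge's long black needle: 0 at dial 0, 4.712 rad at dial 100 (8 mm of pin), in proportion. The deeper the pin sinks into the rubber, the less it is pushed back and the lower the reading. The white dial faces the gauge's own +x; 0 is at lower left, 50 at the top, 100 at lower right (clockwise over 270 degrees, a tick every 10).
- max_hand (a joint): Angle of the gauge's maximum hand (short, dark red), same scale as the needle (4.712 rad = dial 100). It starts at 0, is pushed up by the needle and stays there when the gauge is lifted off.
- mould_center (a point): Closed two-part silicone figure mould: a plain beige block 110 mm long (its own x), 60 mm wide (y), 44 mm high, about 0.35 kg, loose on the bench, top up, a thin seam half-way up; this is its centre, 22 mm above its underside. A pour hole of 23 mm diameter, 34 mm deep, is in the top 30 mm towards +x. A push of over 30 N marks it: lower the gauge slowly, 10 mm/s or less.
- mould_spot (a point): Centre of the mould's test spot, level with its top: a plain disc of 38 mm diameter inside a thin ring groove, 27 mm from the mould's centre towards its own -x. The silicone gives: under the foot the disc sinks 0.5 to 8 mm at 2 to 6 N, then stands firm; the pin sinks 1 to 6 mm deeper than the foot. Both differ each time, apart from each other, and are not known beforehand.
- rest_mouth (a point): Rest of the gauge, fixed: a light wooden block 70 x 70 mm, 46 mm high, with an upright bore of 32 mm diameter right through; this is the bore's centre at the block's top. The gauge hangs in it pin down, turned any way: foot and neck in the bore, collar lying on the block's top, the foot's underside 32 mm below this point, the pin touching nothing.
- tray_floor (a point): Casting tray, fixed: a shallow grey plastic tray, 160 mm (x) by 210 mm (y) outside, with a rim all round, 5 mm thick, its top 14 mm above the bench; this is the centre of its flat inner floor, 5 mm above the bench. Tray and rack may have changed places.
- rack_top (a point): Curing rack, fixed: a low steel wire rack, 160 mm (x) by 210 mm (y), no rim, its level top of parallel wires 18 mm above the bench; this is the centre of its top.
- bear_a: Bystander: unpainted bear figurine, 58 mm wide and 95 mm tall; the origin is on its underside. Not part of the job.
- bear_b: Bystander: second bear figurine like it, 58 mm wide and 95 mm tall; the origin is on its underside. Not part of the job.
- cup_a: Bystander: paint cup with a yellow band, 70 mm wide and 65 mm tall, with a brush leaning out of it to 165 mm; the origin is on its underside. Not part of the job.
- cup_b: Bystander: paint cup with a green band, 70 mm wide and 65 mm tall, with a brush leaning out of it to 165 mm; the origin is on its underside. Not part of the job.
- jar: Bystander: small paint jar, 56 mm diameter, 60 mm tall; the origin is on its underside. Not part of the job.
- brush: Bystander: broad glaze brush lying flat, 200 mm long; the origin is in the middle of its length, on the bench. Not part of the job.
- palette_knife: Bystander: broad palette knife lying flat, 200 mm long; the origin is in the middle of its length, on the bench. Not part of the job.
There are look-alikes about, which are no part of the job. Leave any turquoise look-alike of the part that bears gauge_grip alone.

How it is judged (in metres and radians):
On the way:
1. the gauge is pressed on the mould's test spot, upright, with a push of 11 to 19 N, so that its foot is seated, for 0.8 s (contact force between gauge and mould between 11 and 19 N and horizontal distance between gauge_foot and mould_spot below 0.005 m and angle between gauge_foot's own z axis and vertical below 0.06 rad), for 0.8 s.
At the end, for the whole second after the job is handed in: Gauge upright in its rest (axis within 6 mm, height 4 mm, tilt 0.08 rad). Mould at rest, flat, top up (0.06 rad), centre within 50 mm (x) and 60 mm (y) of the middle of the casting tray if the maximum hand shows 50 or more, else of the curing rack (47 to 53: either) (horizontal distance between gauge_foot and rest_mouth below 0.006 m and z of gauge_foot in the frame of rest_mouth between -0.036 and -0.028 m and angle between gauge_foot's own z axis and vertical below 0.08 rad and angle between mould_center's own z axis and vertical below 0.06 rad and linear speed of each of mould, gauge below 0.02 m/s and ((value of joint max_hand above 2.21482 rad and x of mould_center in the frame of tray_floor between -0.05 and 0.05 m and y of mould_center in the frame of tray_floor between -0.06 and 0.06 m and z of mould_center in the frame of tray_floor between 0.018 and 0.027 m) or (value of joint max_hand below 2.49757 rad and x of mould_center in the frame of rack_top between -0.05 and 0.05 m and y of mould_center in the frame of rack_top between -0.06 and 0.06 m and z of mould_center in the frame of rack_top between 0.018 and 0.027 m))); the robot touches nothing.
It fails at once if the gauge pushes on the mould with more than 30 N, which marks the silicone (contact force between gauge and mould above 30 N).
It fails at once if the gauge's pin is pushed in by something other than the mould (value of joint pin above 0.0015 m and contact force between gauge and mould below 0.3 N).
It fails at once if a bystander is moved by more than 25 mm (distance of any of bear_a, bear_b, cup_a, cup_b, jar, brush, palette_knife from where it was at the start of the episode above 0.025 m).
It also fails if it takes over 64 s, if anything falls off the work surface, if the arm or the gripper's body presses on something with over 40 N, if the wrist force passes 120 N, or if a joint passes its speed limit or range.

## Working session

There is one attempt and no reset: what is moved stays moved. The work goes in short steps, Python scripts to look and compute and a tool call to move; the robot and the scene stay as the last step left them, time stands still between calls to the robot, and variables do not carry over. Pictures are saved under pics/ and viewed, about 8 in all and at most 12, crops included, and the job is handed in when it is done.

Besides the shell and the picture viewer there is one more tool, called after ">>>" as name([rows], argument=value, ...), one row to a line, values as JSON. drive_tool: Moves the arm, as the interface text tells. Its arguments: {"type":"object","properties":{"increments":{"type":"array","items":{"type":"object","properties":{"x":{"type":"number"},"y":{"type":"number"},"z":{"type":"number"},"wx":{"type":"number"},"wy":{"type":"number"},"wz":{"type":"number"},"hand":{"type":"number"}}}},"force":{"type":"number"}},"required":["increments"]}

```bash
mkdir -p pics; cat > h.py <<'E'
import numpy as np, cv2
from bench import *
def snap(n):
    c=read_camera(n); np.savez(f'{n}.npz',**c); return c
def load(n): return dict(np.load(f'{n}.npz'))
def ray(c,u,v):
    p=cv2.undistortPoints(np.array([[[u,v]]],float),c['mtx'],np.array([c['k1'],0,0,0.]))[0,0] 
    return p
def px2w(c,u,v,d=None,z=None):
    p=ray(c,u,v); T=np.linalg.inv(c['world_to_cam'])
    r=np.array([p[0],p[1],1.])
    if z is None:
        if d is None: d=c['depth'][int(round(v)),int(round(u))]
        return T[:3,:3]@(r*d)+T[:3,3]
    w=T[:3,:3]@r; return T[:3,3]+w*(z-T[2,3])/w[2]
def w2px(c,P):
    q=c['world_to_cam']@np.append(P,1); x=q[:2]/q[2]; x=x*(1+c['k1']*(x@x)); return c['mtx'][:2,:2]@x+c['mtx'][:2,2]
def cloud(c):
    H,W=c['depth'].shape; uu,vv=np.meshgrid(np.arange(W),np.arange(H))
    p=cv2.undistortPoints(np.stack([uu,vv],-1).reshape(-1,1,2).astype(float),c['mtx'],np.array([c['k1'],0,0,0.])).reshape(H,W,2)
    T=np.linalg.inv(c['world_to_cam']); r=np.dstack([p,np.ones((H,W))])*c['depth'][...,None]
    return r@T[:3,:3].T+T[:3,3]
def save(img,n): cv2.imwrite(f'pics/{n}.png',img[...,::-1])
def crop(c,n,x0,y0,x1,y1,s): save(cv2.resize(c['img'][y0:y1,x0:x1],None,fx=s,fy=s,interpolation=cv2.INTER_CUBIC),n)
E
python3 - <<'E'
from h import *
for n in('scene','side'):
    c=snap(n); save(c['img'],n+'0'); print(n,np.linalg.inv(c['world_to_cam'])[:3].round(3).tolist(),c['k1'])
print(get_state(), tips_ahead)
E
```

```text
scene [[0.804, 0.509, -0.309, 0.895], [0.595, -0.692, 0.409, -0.516], [-0.006, -0.513, -0.859, 1.249]] -0.005719663857374195
side [[0.852, -0.294, 0.434, -0.186], [-0.523, -0.441, 0.729, -1.12], [-0.023, -0.848, -0.529, 0.966]] 0.01694307816401028
{'t': 0.1, 'joint_positions': array([-6.93386993e+00,  1.58457435e+01,  8.62878936e+01, -9.34390774e-04,
        7.79626904e+01, -6.93216701e+00]), 'dq': array([ 0.02959565, -0.12733287, -0.17978508, -0.08588677, -0.07074559,
        0.04598335]), 'tau': array([ 1.55745878e-03, -4.17697620e+01, -2.46405226e+01, -1.74112388e-04,
        5.80947395e-03,  2.85749664e-07]), 'ee_pos': array([5.74560761e-01, 3.16324013e-05, 2.49509328e-01]), 'ee_rot': array([-1.79904266e+02, -1.07193297e-02,  8.99984838e+01]), 'ft_force': array([-0.25184325, -0.32408934, -0.16199709]), 'torque': array([-0.00874758,  0.01614506, -0.01863637]), 'finger_gap': 1.0011204671121803} 0.019
```

View pics/scene0.png

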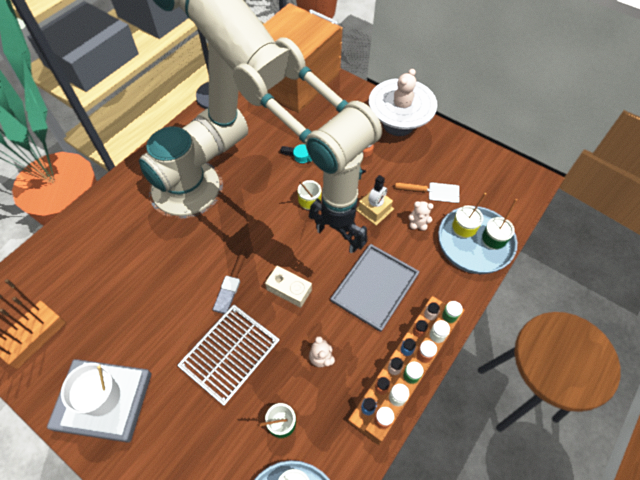

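View pics/side0.png

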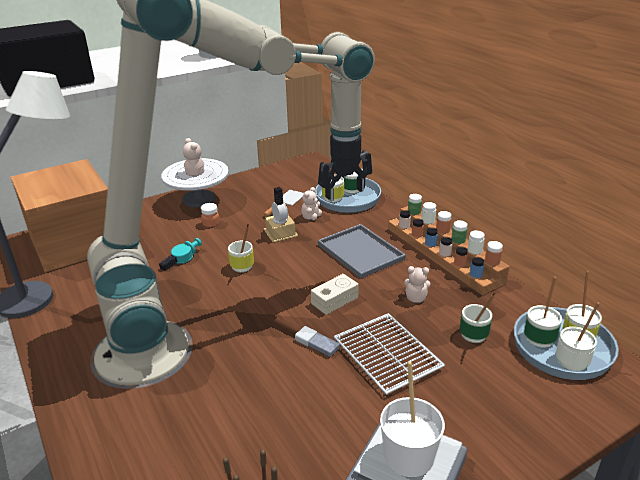

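Scene shows the real gauge, black grip and grey case in the wooden rest, at (377,195). The turquoise look-alike lies at (302,153) and is to be left alone. The mould is at (289,286), the tray at (375,287) and the rack at (229,353). In the side view the gauge is at (280,212) and the mould at (334,293). I'll confirm with one enlarged composite.

```bash
python3 - <<'E'
from h import *
a=load('scene');b=load('side')
def cr(c,x,y,w,h,s): return cv2.resize(c['img'][y:y+h,x:x+w],(w*s,h*s),interpolation=cv2.INTER_CUBIC)
top=np.hstack([cr(a,345,165,80,60,5),cr(b,250,180,80,60,5)])
bot=np.hstack([cr(a,255,260,66,50,6)[:300,:396],cr(b,300,265,66,50,6)[:300,:396]])
bot=cv2.copyMakeBorder(bot,0,0,0,8,0)
save(np.vstack([top,bot]),'comp1')
# heights
for c,n in((a,'scene'),(b,'side')):
    P=cloud(c)
    m=(P[...,2]>.038)&(P[...,2]<.05)&(abs(P[...,0]-.55)<.2)&(abs(P[...,1]-.1)<.2)
    Q=P[m]; print(n,len(Q))
print('scene mould',px2w(a,280,282,z=.044),'gauge top',px2w(a,379,180), 'rest',px2w(a,376,205,z=.046))
print('side mould',px2w(b,334,288,z=.044),'gauge',px2w(b,278,190),'rest',px2w(b,281,228,z=.046))
E
```

```text
scene 836
side 709
scene mould [ 0.46457495 -0.09865976  0.044     ] gauge top [0.52856965 0.27749164 0.15071245] rest [0.53694509 0.26888408 0.046     ]
side mould [ 0.47902186 -0.09191645  0.044     ] gauge [-0.18643545 -1.1202101   0.9663215 ] rest [0.50750663 0.23971095 0.046     ]
```

View pics/comp1.png

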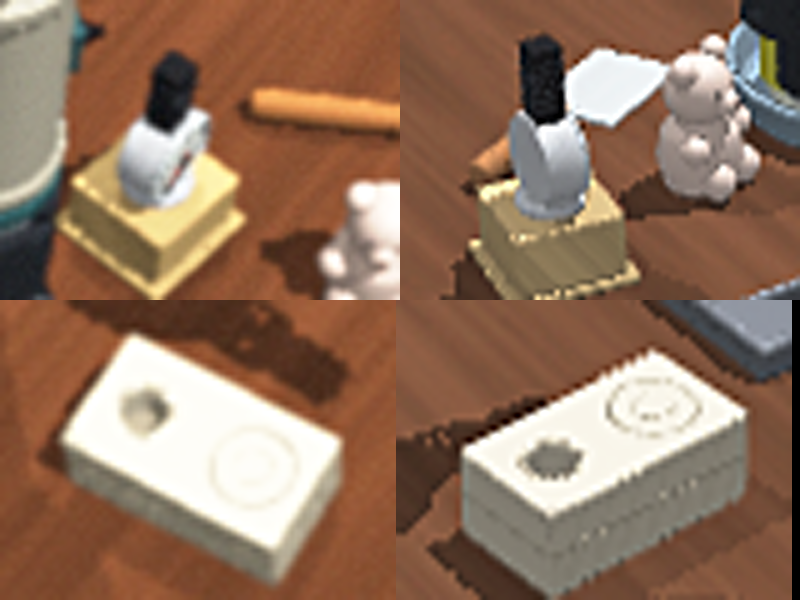

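The lower crops show the mould's hole at scene (279.4,278) and its ring centre at (297.4,287.7). The upper crops show the gauge with black grip, light case and red hand, so this is the right one. Next I'll fit the poses from depth.

```bash
cat > fit.py <<'E'
from h import *
a=load('scene');b=load('side')
def rect(Q,n):
    r=cv2.minAreaRect(Q[:,:2].astype(np.float32)*1000); print(n,len(Q),np.round(r[0],1),np.round(r[1],1),round(r[2],1),'z',np.median(Q[:,2]).round(4))
def box(P,x,y,r,z0,z1): return (abs(P[...,0]-x)<r)&(abs(P[...,1]-y)<r)&(P[...,2]>z0)&(P[...,2]<z1)
for c,n in((a,'scene'),(b,'side')):
    P=cloud(c); I=c['img'].astype(int)
    rect(P[box(P,.47,-.095,.09,.038,.05)],n+' mouldtop')
    rect(P[box(P,.535,.265,.06,.042,.05)],n+' resttop')
    m=box(P,.53,.27,.05,.105,.16)
    dark=m&(I.sum(2)<200)
    rect(P[dark],n+' grip'); Q=P[dark]; print(Q.min(0),Q.max(0))
    t=box(P,.53,.27,.05,.1455,.16)&dark; rect(P[t],n+' griptop') if t.sum()>3 else 0
pts={'hole':(279.4,278,.044),'ring':(297.4,287.7,.044),'c1':(277.2,265.8,.044),'c2':(312.2,283.3,.044),'c3':(300,300.8,.044),'c4':(265.8,283.3,.044),
 'tray1':(370,246,.014),'tray2':(418.5,273,.014),'tray3':(380,328,.014),'tray4':(331,293,.014),
 'rk1':(233,307,.018),'rk2':(278.5,348,.018),'rk3':(226,401,.018),'rk4':(179.5,353,.018),
 'rest1':(345+123/5,165+140/5,.046),'rest2':(345+240/5,165+180/5,.046),'rest3':(345+157/5,165+240/5,.046),'rest4':(345+70/5,165+185/5,.046)}
for k,(u,v,z) in pts.items(): print(k,px2w(a,u,v,z=z).round(4))
for k,(x,y,z) in {'sring':(300+655/6-16/6*0,265+108/6,.044)}.items(): print(k,'side',px2w(b,300+258/6,265+108/6,z=z).round(4),'hole',px2w(b,300+157/6,265+160/6,z=z).round(4))
E
python3 fit.py
```

```text
scene mouldtop 779 [484. -88.] [111.7  63.4] 7.3 z 0.0432
scene resttop 238 [527.9 281.1] [74.8 71.9] 82.4 z 0.0455
scene grip 116 [528.7 281.2] [23.6 21.6] 87.4 z 0.1446
[0.51760553 0.26909112 0.10899975] [0.53943463 0.29280558 0.15794638]
scene griptop 55 [529.  281.1] [23.6 20.9] 87.8 z 0.1539
side mouldtop 668 [483.4 -87.1] [115.8  68.2] 6.1 z 0.0435
side resttop 177 [526.4 278.3] [80.9 73.8] 81.8 z 0.046
side grip 137 [525.7 281.2] [24.9 26.8] 5.1 z 0.1344
[0.51325157 0.26812083 0.10571074] [0.53823582 0.29514463 0.15906304]
side griptop 36 [525.  279.8] [21.5 25.1] 19.5 z 0.1535
hole [ 0.4557 -0.0901  0.044 ]
ring [ 0.513  -0.0842  0.044 ]
c1 [ 0.4273 -0.0643  0.044 ]
c2 [ 0.5374 -0.0499  0.044 ]
c3 [ 0.542  -0.1106  0.044 ]
c4 [ 0.436  -0.1246  0.044 ]
tray1 [0.592  0.1574 0.014 ]
tray2 [0.7499 0.1644 0.014 ]
tray3 [ 0.7507 -0.0373  0.014 ]
tray4 [ 0.5877 -0.0315  0.014 ]
rk1 [ 0.3997 -0.2236  0.018 ]
rk2 [ 0.5699 -0.24    0.018 ]
rk3 [ 0.55   -0.4207  0.018 ]
rk4 [ 0.3734 -0.4015  0.018 ]
rest1 [0.4974 0.2946 0.046 ]
rest2 [0.57   0.3112 0.046 ]
rest3 [0.5535 0.2454 0.046 ]
rest4 [0.4901 0.2481 0.046 ]
sring side [ 0.5101 -0.0868  0.044 ] hole [ 0.4541 -0.0939  0.044 ]
```

>>> drive_tool([
  {"x": 0.047,"y": -0.008},
  {"x": 0.047,"y": -0.008},
  {"x": 0.047,"y": -0.008},
  {"x": 0.047,"y": -0.008},
  {"x": 0.047,"y": -0.008},
])

```text
validation failed for argument at $.in...
```

```bash
python3 - <<'E'
from h import *
s=get_state();print(s['ee_pos'],s['ee_rot'])
c=snap('wrist');save(c['img'],'wrist1');print(np.linalg.inv(c['world_to_cam'])[:3].round(3).tolist())
print(w2px(c,np.array([.528,.28,.155])))
E
```

```text
[5.74560761e-01 3.16324013e-05 2.49509328e-01] [-1.79904266e+02 -1.07193297e-02  8.99984838e+01]
[[1.0, -0.001, -0.001, 0.575], [-0.001, -0.945, -0.327, 0.085], [-0.001, 0.327, -0.945, 0.372]]
[ 231.77188709 -287.88512011]
```

View pics/wrist1.png

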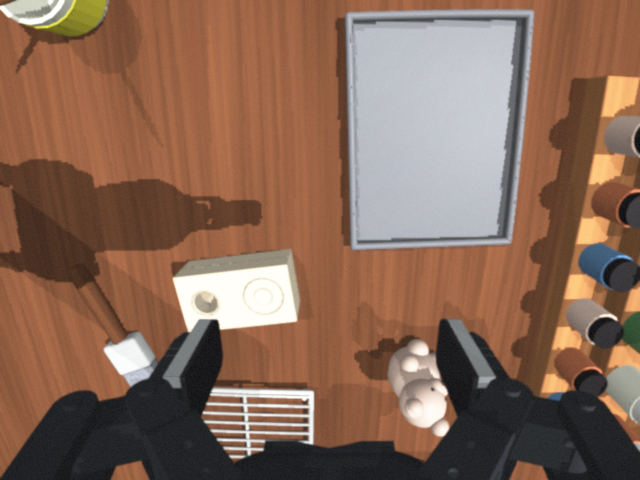

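The first move was refused on validation. The wrist view shows the mould ring centre at (264,295), the hole at (205,301), and tray inner corners (353,20), (526,18), (512,238), (357,242). I'll retry the move with all keys.

>>> drive_tool([
  {"x": 0.047,"y": -0.008,"z": 0.0,"wx": 0.0,"wy": 0.0,"wz": 0.0,"hand": 1.0},
  {"x": 0.047,"y": -0.008,"z": 0.0,"wx": 0.0,"wy": 0.0,"wz": 0.0,"hand": 1.0},
  {"x": 0.047,"y": -0.008,"z": 0.0,"wx": 0.0,"wy": 0.0,"wz": 0.0,"hand": 1.0},
  {"x": 0.047,"y": -0.008,"z": 0.0,"wx": 0.0,"wy": 0.0,"wz": 0.0,"hand": 1.0},
  {"x": 0.047,"y": -0.008,"z": 0.0,"wx": 0.0,"wy": 0.0,"wz": 0.0,"hand": 1.0},
], force=80)

```text
t: 0.65
ee_pos: [0.5363, 0.2352, 0.2471]
ee_rot: [-179.9, 0.2, 89.2]
ft_force: [0.7, 0.2, 0.0]
finger_gap: 1.003
```

```bash
python3 - <<'E'
from h import *
c=load('wrist')
for n,u,v,z in(('ring',264,295,.044),('hole',205,301,.044),('t1',353,20,.014),('t2',526,18,.014),('t3',512,238,.014),('t4',357,242,.014)): print(n,px2w(c,u,v,z=z).round(4))
P=cloud(c);m=(abs(P[...,0]-.484)<.09)&(abs(P[...,1]+.088)<.07)&(P[...,2]>.036)&(P[...,2]<.05);Q=P[m]
print(cv2.minAreaRect(Q[:,:2].astype(np.float32)*1000),np.median(Q[:,2]))
s=get_state();print(s['t'],s['ee_pos'],s['ee_rot'])
E
```

```text
ring [ 0.5125 -0.0813  0.044 ]
hole [ 0.4548 -0.088   0.044 ]
t1 [0.5949 0.1592 0.014 ]
t2 [0.7431 0.1642 0.014 ]
t3 [ 0.7577 -0.034   0.014 ]
t4 [ 0.6022 -0.0382  0.014 ]
((483.7311706542969, -86.7260513305664), (110.51597595214844, 61.082969665527344), 6.945211410522461) 0.042978934198835056
0.65 [0.53628129 0.23524971 0.24705555] [-179.86058315    0.20268904   89.24874535]
```

```bash
python3 - <<'E'
from h import *
c=snap('wrist');save(c['img'],'wrist2')
P=cloud(c);I=c['img'].astype(int)
g=(abs(P[...,0]-.528)<.03)&(abs(P[...,1]-.28)<.03)&(P[...,2]>.145)&(P[...,2]<.165)
Q=P[g];print(len(Q),cv2.minAreaRect(Q[:,:2].astype(np.float32)*1000),np.median(Q[:,2]))
g=(abs(P[...,0]-.528)<.06)&(abs(P[...,1]-.28)<.06)&(P[...,2]>.042)&(P[...,2]<.05)
Q=P[g];print(len(Q),cv2.minAreaRect(Q[:,:2].astype(np.float32)*1000))
print(w2px(c,np.array([.528,.28,.155])))
E
```

```text
1281 ((527.375, 283.8771667480469), (20.261188507080078, 20.247356414794922), 89.19762420654297) 0.15390125315121517
3714 ((527.587890625, 283.0647888183594), (70.49435424804688, 69.96675872802734), 81.67469787597656)
[313.28262212 185.08391007]
```

View pics/wrist2.png

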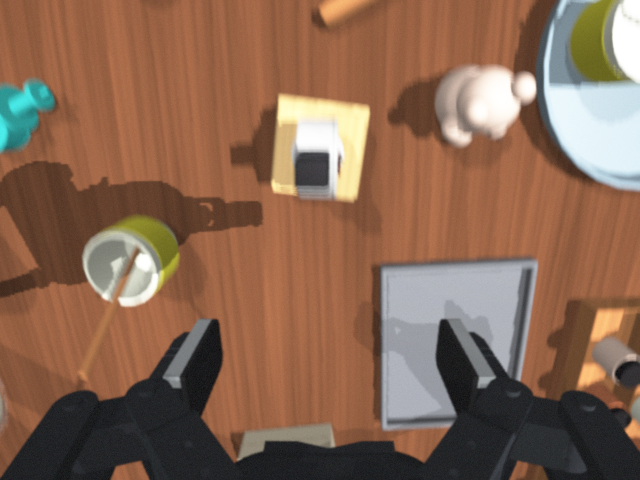

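Wrist view shows the gauge grip at (318,170), the rest around (320,150), and the dial facing +x. The grip is square with the tool yaw, so I can move over it.

>>> drive_tool([
  {"x": 0.044,"y": -0.008,"z": 0.0,"wx": 0.0,"wy": 0.0,"wz": 0.0,"hand": 1.0},
  {"x": 0.003,"y": -0.0,"z": 0.0,"wx": 0.0,"wy": 0.0,"wz": 0.0,"hand": 1.0},
  {"x": 0.0,"y": 0.0,"z": 0.0,"wx": 0.0,"wy": 0.0,"wz": 0.0,"hand": 1.0},
])

```text
t: 1.0
ee_pos: [0.5258, 0.2902, 0.246]
ee_rot: [-179.7, -0.3, 89.9]
ft_force: [0.6, -1.2, -0.6]
finger_gap: 0.997
```

>>> drive_tool([
  {"x": -0.0075,"y": 0.002,"z": 0.03,"wx": 0.0,"wy": 0.0,"wz": 0.5,"hand": 1.0},
  {"x": 0.0,"y": 0.0,"z": 0.03,"wx": 0.0,"wy": 0.0,"wz": 0.0,"hand": 1.0},
  {"x": 0.0,"y": 0.0,"z": 0.0,"wx": 0.0,"wy": 0.0,"wz": 0.0,"hand": 1.0},
])

```text
t: 1.3
ee_pos: [0.5286, 0.2805, 0.1852]
ee_rot: [-179.8, -0.2, 89.3]
ft_force: [-0.1, -0.2, -0.1]
finger_gap: 1.001
```

>>> drive_tool([
  {"x": 0.0018,"y": -0.0008,"z": 0.02,"wx": 0.0,"wy": 0.0,"wz": 0.0,"hand": 1.0},
  {"x": 0.0,"y": 0.0,"z": 0.02,"wx": 0.0,"wy": 0.0,"wz": 0.0,"hand": 1.0},
  {"x": 0.0,"y": 0.0,"z": 0.009,"wx": 0.0,"wy": 0.0,"wz": 0.0,"hand": 1.0},
  {"x": 0.0,"y": 0.0,"z": 0.0,"wx": 0.0,"wy": 0.0,"wz": 0.0,"hand": 1.0},
])

```text
t: 1.7
ee_pos: [0.5311, 0.279, 0.1389]
ee_rot: [179.9, -0.3, 89.0]
ft_force: [-0.3, 0.2, 0.3]
finger_gap: 1.003
```

>>> drive_tool([
  {"x": 0.002,"y": -0.002,"z": 0.003,"wx": 0.0,"wy": 0.0,"wz": 0.0,"hand": 1.0},
  {"x": 0.0,"y": 0.0,"z": 0.0,"wx": 0.0,"wy": 0.0,"wz": 0.0,"hand": 1.0},
])

```text
t: 1.9
ee_pos: [0.5306, 0.2809, 0.138]
ee_rot: [179.8, -0.3, 89.0]
ft_force: [0.0, -0.4, 0.0]
finger_gap: 1.0
```

```bash
python3 - <<'E'
from h import *
for i in range(4):
    s=get_state();print(s['t'],s['ee_pos'].round(4),s['ee_rot'].round(2),s['joint_positions'].round(2)); c=read_camera('wrist')
np.savez('wrist.npz',**c)
P=cloud(c)
g=(abs(P[...,0]-.528)<.03)&(abs(P[...,1]-.28)<.03)&(P[...,2]>.145)&(P[...,2]<.165)
Q=P[g];print(len(Q),cv2.minAreaRect(Q[:,:2].astype(np.float32)*1000) if len(Q)>5 else 0)
E
```

```text
1.9 [0.5306 0.2809 0.138 ] [179.78  -0.32  88.98] [21.13 22.39 93.06  0.23 64.22 22.05]
1.95 [0.5311 0.2809 0.1385] [179.7   -0.34  88.99] [21.13 22.37 93.02  0.22 64.2  22.05]
2.0 [0.5311 0.281  0.1385] [179.69  -0.34  88.99] [21.14 22.38 93.02  0.22 64.19 22.05]
2.05 [0.531  0.281  0.1383] [179.71  -0.33  89.  ] [21.14 22.38 93.03  0.22 64.19 22.05]
3511 ((527.466552734375, 283.9175720214844), (21.032072067260742, 19.922033309936523), 87.3705062866211)
```

>>> drive_tool([
  {"x": 0.003,"y": -0.004,"z": 0.004,"wx": 0.0,"wy": 0.0,"wz": 0.0,"hand": 1.0},
  {"x": 0.0,"y": -0.001,"z": 0.001,"wx": 0.0,"wy": 0.0,"wz": 0.0,"hand": 1.0},
  {"x": 0.0,"y": 0.0,"z": 0.0,"wx": 0.0,"wy": 0.0,"wz": 0.0,"hand": 1.0},
])

```text
t: 2.4
ee_pos: [0.5255, 0.2847, 0.1333]
ee_rot: [179.7, -0.4, 89.0]
ft_force: [0.9, -0.3, 0.7]
finger_gap: 1.0
```

>>> drive_tool([
  {"x": -0.001,"y": 0.002,"z": -0.001,"wx": 0.0,"wy": 0.0,"wz": 0.0,"hand": 0.2},
  {"x": 0.0,"y": 0.0,"z": 0.0,"wx": 0.0,"wy": 0.0,"wz": 0.0,"hand": -0.2},
  {"x": 0.0,"y": 0.0,"z": 0.0,"wx": 0.0,"wy": 0.0,"wz": 0.0,"hand": -0.5},
  {"x": 0.0,"y": 0.0,"z": 0.0,"wx": 0.0,"wy": 0.0,"wz": 0.0,"hand": -1.0},
  {"x": 0.0,"y": 0.0,"z": 0.0,"wx": 0.0,"wy": 0.0,"wz": 0.0,"hand": -1.0},
], force=80)

```text
t: 2.9
ee_pos: [0.5277, 0.2836, 0.1346]
ee_rot: [179.7, -0.3, 89.0]
ft_force: [0.0, 0.6, -1.2]
finger_gap: 0.226
```

>>> drive_tool([
  {"x": 0.0,"y": 0.0,"z": 0.0,"wx": 0.0,"wy": 0.0,"wz": 0.0,"hand": -1.0},
  {"x": 0.0,"y": 0.0,"z": 0.0,"wx": 0.0,"wy": 0.0,"wz": 0.0,"hand": -1.0},
])

```text
t: 3.1
ee_pos: [0.5277, 0.2836, 0.1345]
ee_rot: [179.7, -0.4, 89.0]
ft_force: [-0.1, -0.1, 0.8]
finger_gap: 0.223
```

```bash
python3 - <<'E'
from h import *
s=get_state();print(s)
E
```

```text
{'t': 3.1, 'joint_positions': array([21.48514757, 22.43519306, 93.55585034,  0.23229382, 63.58917653,
       22.36021226]), 'dq': array([-0.05813597, -0.11324125,  0.18128271,  0.06308311, -0.02750501,
       -0.03126573]), 'tau': array([-3.78747121e-02, -4.54668832e+01, -2.16542298e+01, -2.10563588e-02,
       -8.85255332e-02,  2.28196812e-03]), 'ee_pos': array([0.52767641, 0.28363006, 0.13452047]), 'ee_rot': array([179.69138654,  -0.35272547,  89.02332198]), 'ft_force': array([-0.06502188, -0.07243414,  0.82103759]), 'torque': array([ 0.00174992,  0.06326001, -0.01507088]), 'finger_gap': 0.2228850405313758}
```

>>> drive_tool([
  {"x": 0.0,"y": 0.0,"z": -0.015,"wx": 0.0,"wy": 0.0,"wz": 0.0,"hand": -1.0},
  {"x": 0.0,"y": 0.0,"z": -0.015,"wx": 0.0,"wy": 0.0,"wz": 0.0,"hand": -1.0},
  {"x": 0.0,"y": 0.0,"z": -0.02,"wx": 0.0,"wy": 0.0,"wz": 0.0,"hand": -1.0},
  {"x": 0.0,"y": 0.0,"z": -0.03,"wx": 0.0,"wy": 0.0,"wz": 0.0,"hand": -1.0},
  {"x": 0.0,"y": 0.0,"z": 0.0,"wx": 0.0,"wy": 0.0,"wz": 0.0,"hand": -1.0},
])

```text
t: 3.6
ee_pos: [0.5253, 0.2822, 0.2125]
ee_rot: [-179.8, -0.1, 89.0]
ft_force: [0.8, 1.0, -2.5]
finger_gap: 0.218
```

>>> drive_tool([
  {"x": -0.04,"y": -0.002,"z": 0.0,"wx": 0.0,"wy": 0.0,"wz": 0.0,"hand": -1.0},
  {"x": -0.045,"y": -0.002,"z": 0.0,"wx": 0.0,"wy": 0.0,"wz": 0.0,"hand": -1.0},
  {"x": -0.045,"y": -0.002,"z": 0.0,"wx": 0.0,"wy": 0.0,"wz": 0.0,"hand": -1.0},
  {"x": -0.045,"y": -0.002,"z": 0.0,"wx": 0.0,"wy": 0.0,"wz": 0.0,"hand": -1.0},
  {"x": -0.045,"y": -0.002,"z": 0.0,"wx": 0.0,"wy": 0.0,"wz": 0.0,"hand": -1.0},
])

```text
t: 4.1
ee_pos: [0.5093, 0.0616, 0.2044]
ee_rot: [-179.5, -0.3, 89.6]
ft_force: [0.7, -1.3, -3.6]
finger_gap: 0.226
```

>>> drive_tool([
  {"x": -0.04,"y": -0.002,"z": 0.0,"wx": 0.0,"wy": 0.0,"wz": 0.0,"hand": -1.0},
  {"x": -0.03,"y": -0.002,"z": 0.0,"wx": 0.0,"wy": 0.0,"wz": 0.0,"hand": -1.0},
  {"x": -0.01,"y": -0.0,"z": 0.0,"wx": 0.0,"wy": 0.0,"wz": 0.0,"hand": -1.0},
  {"x": 0.0,"y": 0.0,"z": 0.0,"wx": 0.0,"wy": 0.0,"wz": 0.0,"hand": -1.0},
])

```text
t: 4.5
ee_pos: [0.5, -0.0263, 0.198]
ee_rot: [-178.9, -0.2, 89.2]
ft_force: [0.2, 0.0, -3.1]
finger_gap: 0.22
```

```bash
cat > w.py <<'E'
from h import *
c=snap('wrist');s=get_state();print(s['t'],s['ee_pos'].round(4),s['ee_rot'].round(2),s['ft_force'].round(2))
P=cloud(c);m=(abs(P[...,0]-.484)<.08)&(abs(P[...,1]+.086)<.05)&(P[...,2]>.038)&(P[...,2]<.05);Q=P[m]
print(len(Q),cv2.minAreaRect(Q[:,:2].astype(np.float32)*1000))
E
python3 w.py
```

```text
4.55 [ 0.4999 -0.0255  0.1979] [-178.87   -0.23   89.3 ] [-0.47  0.55 -3.24]
3068 ((483.92138671875, -86.45817565917969), (109.8885269165039, 60.75594711303711), 7.715519905090332)
```

>>> drive_tool([
  {"x": -0.03,"y": 0.006,"z": 0.0,"wx": -0.7,"wy": 0.0,"wz": 0.0,"hand": -1.0},
  {"x": -0.022,"y": 0.005,"z": 0.0,"wx": -0.7,"wy": 0.0,"wz": 0.0,"hand": -1.0},
  {"x": 0.0,"y": 0.0,"z": 0.0,"wx": 0.0,"wy": 0.0,"wz": 0.0,"hand": -1.0},
  {"x": 0.0,"y": 0.0,"z": 0.0,"wx": 0.0,"wy": 0.0,"wz": 0.0,"hand": -1.0},
])

```text
t: 4.95
ee_pos: [0.5105, -0.0719, 0.1954]
ee_rot: [179.8, -0.6, 89.6]
ft_force: [0.6, -0.1, -2.8]
finger_gap: 0.219
```

>>> drive_tool([
  {"x": -0.011,"y": 0.0,"z": 0.005,"wx": 0.0,"wy": 0.2,"wz": 0.3,"hand": -1.0},
  {"x": 0.0,"y": 0.0,"z": 0.005,"wx": 0.0,"wy": 0.0,"wz": 0.0,"hand": -1.0},
  {"x": 0.0,"y": 0.0,"z": 0.0,"wx": 0.0,"wy": 0.0,"wz": 0.0,"hand": -1.0},
  {"x": 0.0,"y": 0.0,"z": 0.0,"wx": 0.0,"wy": 0.0,"wz": 0.0,"hand": -1.0},
])

```text
t: 5.35
ee_pos: [0.5099, -0.0793, 0.1836]
ee_rot: [180.0, -1.0, 89.6]
ft_force: [-0.0, 0.4, -2.6]
finger_gap: 0.224
```

```bash
python3 - <<'E'
from h import *
s=get_state();print(s['t'],s['ee_pos'].round(4),s['ee_rot'].round(2),s['ft_force'].round(2))
b=snap('side');w=snap('wrist');a=snap('scene')
def cr(c,x,y,w_,h_,s): return cv2.resize(c['img'][y:y+h_,x:x+w_],(w_*s,h_*s),interpolation=cv2.INTER_CUBIC)
save(np.hstack([cr(b,300,235,80,80,5),cr(w,200,200,133,133,3)[:400,:399]]),'comp2')
print(w2px(w,np.array([.511,-.083,.044])),w2px(b,np.array([.511,-.083,.044])))
E
```

```text
5.35 [ 0.5099 -0.0793  0.1836] [179.97  -0.95  89.57] [-0.01  0.44 -2.65]Traceback (most recent call last):
  File "<stdin>", line 5, in <module>
    return _nx.concatenate(arrs, 1, dtype=dtype, casting=casting)
           ~~~~~~~~~~~~~~~^^^^^^^^^^^^^^^^^^^^^^^^^^^^^^^^^^^^^^^
ValueError: all the input array dimensions except for the concatenation axis must match exactly, but along dimension 0, the array at index 0 has size 400 and the array at index 1 has size 399
```

>>> drive_tool([
  {"x": -0.004,"y": 0.001,"z": 0.0,"wx": 0.0,"wy": -0.6,"wz": 0.4,"hand": -1.0},
  {"x": 0.0,"y": 0.0,"z": 0.0,"wx": 0.0,"wy": 0.0,"wz": 0.0,"hand": -1.0},
  {"x": 0.0,"y": 0.0,"z": 0.0,"wx": 0.0,"wy": 0.0,"wz": 0.0,"hand": -1.0},
])

```text
t: 5.8
ee_pos: [0.5114, -0.0838, 0.1844]
ee_rot: [179.9, -0.3, 89.1]
ft_force: [0.7, 0.5, -2.8]
finger_gap: 0.226
```

```bash
python3 - <<'E'
from h import *
s=get_state();print(s['t'],s['ee_pos'].round(4),s['ee_rot'].round(2),s['ft_force'].round(2))
b=snap('side');w=snap('wrist')
def cr(c,x,y,w_,h_): return cv2.resize(c['img'][y:y+h_,x:x+w_],(400,400),interpolation=cv2.INTER_CUBIC)
save(np.hstack([cr(b,300,235,80,80),cr(w,200,200,133,133)]),'comp2')
print(w2px(w,np.array([.511,-.083,.044])),w2px(b,np.array([.511,-.083,.044])))
E
```

```text
5.8 [ 0.5114 -0.0838  0.1844] [179.88  -0.26  89.14] [ 0.72  0.55 -2.85]
[327.51532993 234.33082532] [342.47646875 282.15572352]
```

View pics/comp2.png

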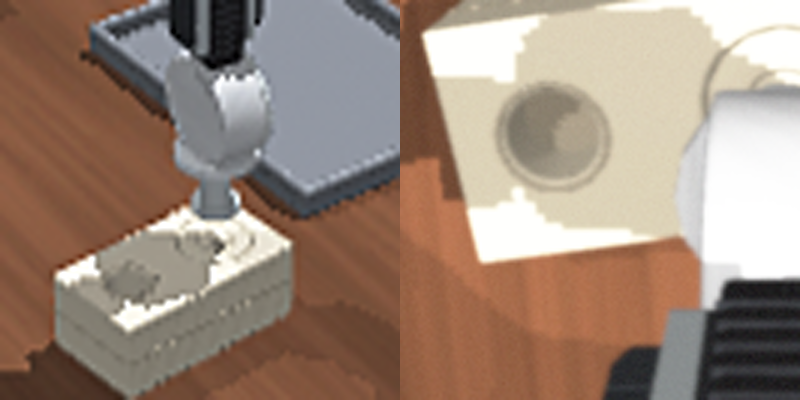

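>>> drive_tool([
  {"x": 0.0,"y": 0.0,"z": 0.002,"wx": 0.0,"wy": 0.0,"wz": 0.0,"hand": -1.0},
  {"x": 0.0,"y": 0.0,"z": 0.002,"wx": 0.0,"wy": 0.0,"wz": 0.0,"hand": -1.0},
  {"x": 0.0,"y": 0.0,"z": 0.002,"wx": 0.0,"wy": 0.0,"wz": 0.0,"hand": -1.0},
  {"x": 0.0,"y": 0.0,"z": 0.001,"wx": 0.0,"wy": 0.0,"wz": 0.0,"hand": -1.0},
  {"x": 0.0,"y": 0.0,"z": 0.001,"wx": 0.0,"wy": 0.0,"wz": 0.0,"hand": -1.0},
])

```text
t: 6.4
ee_pos: [0.5113, -0.0838, 0.1756]
ee_rot: [179.9, -0.3, 89.1]
ft_force: [0.0, 0.3, -3.1]
finger_gap: 0.225
```

>>> drive_tool([
  {"x": 0.0,"y": 0.0,"z": 0.001,"wx": 0.0,"wy": 0.0,"wz": 0.0,"hand": -1.0},
  {"x": 0.0,"y": 0.0,"z": 0.001,"wx": 0.0,"wy": 0.0,"wz": 0.0,"hand": -1.0},
  {"x": 0.0,"y": 0.0,"z": 0.001,"wx": 0.0,"wy": 0.0,"wz": 0.0,"hand": -1.0},
  {"x": 0.0,"y": 0.0,"z": 0.001,"wx": 0.0,"wy": 0.0,"wz": 0.0,"hand": -1.0},
  {"x": 0.0,"y": 0.0,"z": 0.001,"wx": 0.0,"wy": 0.0,"wz": 0.0,"hand": -1.0},
])

```text
t: 6.9
ee_pos: [0.5114, -0.0838, 0.1703]
ee_rot: [179.9, -0.3, 89.1]
ft_force: [-0.9, -0.2, -0.9]
finger_gap: 0.227
```

>>> drive_tool([
  {"x": 0.0,"y": 0.0,"z": 0.001,"wx": 0.0,"wy": 0.0,"wz": 0.0,"hand": -1.0},
  {"x": 0.0,"y": 0.0,"z": 0.001,"wx": 0.0,"wy": 0.0,"wz": 0.0,"hand": -1.0},
  {"x": 0.0,"y": 0.0,"z": 0.001,"wx": 0.0,"wy": 0.0,"wz": 0.0,"hand": -1.0},
])

```text
t: 7.2
ee_pos: [0.5114, -0.0838, 0.1674]
ee_rot: [179.9, -0.3, 89.1]
ft_force: [-0.7, 0.0, -0.7]
finger_gap: 0.222
```

>>> drive_tool([
  {"x": 0.0,"y": 0.0,"z": 0.001,"wx": 0.0,"wy": 0.0,"wz": 0.0,"hand": -1.0},
  {"x": 0.0,"y": 0.0,"z": 0.001,"wx": 0.0,"wy": 0.0,"wz": 0.0,"hand": -1.0},
  {"x": 0.0,"y": 0.0,"z": 0.001,"wx": 0.0,"wy": 0.0,"wz": 0.0,"hand": -1.0},
])

```text
t: 7.5
ee_pos: [0.5114, -0.0838, 0.1648]
ee_rot: [179.9, -0.3, 89.1]
ft_force: [-0.9, -0.2, 1.7]
finger_gap: 0.224
```

>>> drive_tool([
  {"x": 0.0,"y": 0.0,"z": 0.001,"wx": 0.0,"wy": 0.0,"wz": 0.0,"hand": -1.0},
  {"x": 0.0,"y": 0.0,"z": 0.001,"wx": 0.0,"wy": 0.0,"wz": 0.0,"hand": -1.0},
])

```text
t: 7.7
ee_pos: [0.5115, -0.0839, 0.1635]
ee_rot: [179.8, -0.2, 89.1]
ft_force: [-2.7, 0.1, 9.0]
finger_gap: 0.223
```

>>> drive_tool([
  {"x": 0.0,"y": 0.0,"z": 0.0008,"wx": 0.0,"wy": 0.0,"wz": 0.0,"hand": -1.0},
])

```text
t: 7.8
ee_pos: [0.5115, -0.0839, 0.1636]
ee_rot: [179.8, -0.2, 89.1]
ft_force: [-2.1, 0.5, 6.7]
finger_gap: 0.222
```

>>> drive_tool([
  {"x": 0.0,"y": 0.0,"z": 0.0011,"wx": 0.0,"wy": 0.0,"wz": 0.0,"hand": -1.0},
  {"x": 0.0,"y": 0.0,"z": 0.0012,"wx": 0.0,"wy": 0.0,"wz": 0.0,"hand": -1.0},
])

```text
t: 8.0
ee_pos: [0.5114, -0.0839, 0.1635]
ee_rot: [179.8, -0.2, 89.1]
ft_force: [-3.3, 0.6, 9.5]
finger_gap: 0.224
```

>>> drive_tool([
  {"x": 0.0,"y": 0.0,"z": 0.0014,"wx": 0.0,"wy": 0.0,"wz": 0.0,"hand": -1.0},
  {"x": 0.0,"y": 0.0,"z": 0.0015,"wx": 0.0,"wy": 0.0,"wz": 0.0,"hand": -1.0},
])

```text
t: 8.2
ee_pos: [0.5113, -0.0838, 0.1635]
ee_rot: [179.7, -0.2, 89.1]
ft_force: [-3.4, 0.8, 10.6]
finger_gap: 0.227
```

```bash
python3 - <<'E'
from h import *
for i in range(6):
    s=get_state();print(s['t'],s['ee_pos'].round(4),s['ft_force'].round(1)); read_camera('wrist')
E
```

```text
8.2 [ 0.5113 -0.0838  0.1635] [-3.4  0.8 10.6]
8.25 [ 0.5113 -0.0838  0.1635] [-2.3  1.7 10.1]
8.3 [ 0.5114 -0.0839  0.1636] [-3.4  1.1 10.3]
8.35 [ 0.5113 -0.0838  0.1635] [-2.8  0.2 10.4]
8.4 [ 0.5113 -0.0838  0.1635] [-3.   0.4  9.2]
8.45 [ 0.5113 -0.0838  0.1635] [-2.9  1.1 10.7]
```

>>> drive_tool([
  {"x": 0.0,"y": 0.0,"z": 0.0018,"wx": 0.0,"wy": 0.0,"wz": 0.0,"hand": -1.0},
])

```text
t: 8.6
ee_pos: [0.5113, -0.0839, 0.1635]
ee_rot: [179.7, -0.2, 89.1]
ft_force: [-4.0, 0.3, 12.7]
finger_gap: 0.222
```

```bash
python3 - <<'E'
from h import *
for i in range(22):
    s=get_state();print(s['t'],s['ee_pos'].round(4),s['ft_force'].round(1)); read_camera('wrist')
E
```

```text
8.6 [ 0.5113 -0.0839  0.1635] [-4.   0.3 12.7]
8.65 [ 0.5113 -0.0838  0.1635] [-3.3  1.2 12.1]
8.7 [ 0.5113 -0.0838  0.1635] [-2.8  0.5 12.5]
8.75 [ 0.5113 -0.0838  0.1635] [-3.2  1.5 11.1]
8.8 [ 0.5113 -0.0838  0.1635] [-3.8  1.1 12.3]
8.85 [ 0.5113 -0.0839  0.1635] [-3.4 -0.5 11.8]
8.9 [ 0.5113 -0.0838  0.1635] [-3.2  1.  11.3]
8.95 [ 0.5113 -0.0838  0.1635] [-3.8  0.4 11.8]
9.0 [ 0.5113 -0.0839  0.1635] [-3.4  0.9 12. ]
9.05 [ 0.5113 -0.0838  0.1635] [-3.5  0.8 11.9]
9.1 [ 0.5112 -0.0838  0.1635] [-4.3  2.1 12.2]
9.15 [ 0.5113 -0.0838  0.1635] [-3.3  0.2 11.4]
9.2 [ 0.5113 -0.0838  0.1635] [-3.6  1.1 11.1]
9.25 [ 0.5113 -0.0838  0.1635] [-3.7  1.5 11.8]
9.3 [ 0.5113 -0.0838  0.1635] [-4.3 -0.1 11.8]
9.35 [ 0.5113 -0.0838  0.1635] [-4.   0.1 12. ]
9.4 [ 0.5113 -0.0838  0.1635] [-4.6  1.  10.8]
9.45 [ 0.5113 -0.0838  0.1635] [-3.3  0.6 12.2]
9.5 [ 0.5113 -0.0838  0.1635] [-3.1  0.4 11.8]
9.55 [ 0.5113 -0.0838  0.1635] [-3.8  0.9 11.5]
9.6 [ 0.5113 -0.0838  0.1635] [-3.4  1.3 12.3]
9.65 [ 0.5113 -0.0838  0.1635] [-4.3  0.7 12.1]
```

Contact is about 14.6 N (11.9 + 2.7 N of gauge weight), steady for 1.05 s. Now I'll lift and return to the rest.

>>> drive_tool([
  {"x": 0.0,"y": 0.0,"z": -0.005,"wx": 0.0,"wy": 0.0,"wz": 0.0,"hand": -1.0},
  {"x": 0.0,"y": 0.0,"z": -0.015,"wx": 0.0,"wy": 0.0,"wz": 0.0,"hand": -1.0},
  {"x": 0.0,"y": 0.0,"z": -0.025,"wx": 0.0,"wy": 0.0,"wz": 0.0,"hand": -1.0},
  {"x": 0.02,"y": 0.0,"z": -0.025,"wx": 0.0,"wy": 0.0,"wz": 0.0,"hand": -1.0},
  {"x": 0.04,"y": 0.002,"z": -0.005,"wx": 0.0,"wy": 0.0,"wz": 0.0,"hand": -1.0},
])

```text
t: 10.2
ee_pos: [0.5143, -0.0268, 0.2391]
ee_rot: [179.7, -0.1, 88.8]
ft_force: [1.6, -0.4, -2.8]
finger_gap: 0.226
```

>>> drive_tool([
  {"x": 0.045,"y": 0.002,"z": 0.0,"wx": 0.0,"wy": 0.0,"wz": 0.0,"hand": -1.0},
  {"x": 0.045,"y": 0.002,"z": 0.0,"wx": 0.0,"wy": 0.0,"wz": 0.0,"hand": -1.0},
  {"x": 0.045,"y": 0.002,"z": 0.0,"wx": 0.0,"wy": 0.0,"wz": 0.0,"hand": -1.0},
  {"x": 0.045,"y": 0.002,"z": 0.0,"wx": 0.0,"wy": 0.0,"wz": 0.0,"hand": -1.0},
  {"x": 0.03,"y": 0.002,"z": 0.0,"wx": 0.0,"wy": 0.0,"wz": 0.0,"hand": -1.0},
])

```text
t: 10.7
ee_pos: [0.5313, 0.1904, 0.2393]
ee_rot: [179.4, -0.1, 88.6]
ft_force: [0.2, -0.5, -2.5]
finger_gap: 0.221
```

>>> drive_tool([
  {"x": 0.0,"y": 0.0,"z": 0.0,"wx": 0.0,"wy": 0.0,"wz": 0.0,"hand": -1.0},
  {"x": 0.0,"y": 0.0,"z": 0.0,"wx": 0.0,"wy": 0.0,"wz": 0.0,"hand": -1.0},
])

```text
t: 10.9
ee_pos: [0.5313, 0.1951, 0.2378]
ee_rot: [179.4, -0.2, 88.9]
ft_force: [0.6, -0.3, -2.8]
finger_gap: 0.225
```

>>> drive_tool([
  {"x": 0.04,"y": -0.002,"z": 0.0,"wx": 0.3,"wy": 0.0,"wz": 0.0,"hand": -1.0},
  {"x": 0.035,"y": -0.002,"z": 0.0,"wx": 0.0,"wy": 0.0,"wz": 0.0,"hand": -1.0},
  {"x": 0.005,"y": 0.0,"z": 0.0,"wx": 0.0,"wy": 0.0,"wz": 0.0,"hand": -1.0},
  {"x": 0.0,"y": 0.0,"z": 0.0,"wx": 0.0,"wy": 0.0,"wz": 0.0,"hand": -1.0},
])

```text
t: 11.3
ee_pos: [0.5298, 0.2723, 0.2361]
ee_rot: [179.8, 0.0, 88.6]
ft_force: [0.6, -0.2, -2.3]
finger_gap: 0.224
```

>>> drive_tool([
  {"x": 0.011,"y": -0.0025,"z": 0.01,"wx": 0.0,"wy": 0.3,"wz": -0.4,"hand": -1.0},
  {"x": 0.001,"y": 0.0,"z": 0.01,"wx": 0.0,"wy": 0.0,"wz": 0.0,"hand": -1.0},
  {"x": 0.0,"y": 0.0,"z": 0.005,"wx": 0.0,"wy": 0.0,"wz": 0.0,"hand": -1.0},
  {"x": 0.0,"y": 0.0,"z": 0.0,"wx": 0.0,"wy": 0.0,"wz": 0.0,"hand": -1.0},
])

```text
t: 11.7
ee_pos: [0.5275, 0.2805, 0.2079]
ee_rot: [179.9, -0.1, 88.8]
ft_force: [-0.9, 0.2, -2.5]
finger_gap: 0.225
```

>>> drive_tool([
  {"x": 0.003,"y": 0.0,"z": 0.005,"wx": 0.0,"wy": 0.2,"wz": 0.0,"hand": -1.0},
  {"x": 0.0,"y": 0.0,"z": 0.005,"wx": 0.0,"wy": 0.0,"wz": 0.0,"hand": -1.0},
  {"x": 0.0,"y": 0.0,"z": 0.0,"wx": 0.0,"wy": 0.0,"wz": 0.0,"hand": -1.0},
  {"x": 0.0,"y": 0.0,"z": 0.0,"wx": 0.0,"wy": 0.0,"wz": 0.0,"hand": -1.0},
])

```text
t: 12.1
ee_pos: [0.5279, 0.2826, 0.1969]
ee_rot: [179.9, -0.3, 88.7]
ft_force: [-0.1, -1.1, -2.5]
finger_gap: 0.226
```

>>> drive_tool([
  {"x": 0.0015,"y": 0.0,"z": 0.005,"wx": 0.0,"wy": 0.0,"wz": 0.0,"hand": -1.0},
  {"x": 0.0,"y": 0.0,"z": 0.005,"wx": 0.0,"wy": 0.0,"wz": 0.0,"hand": -1.0},
  {"x": 0.0,"y": 0.0,"z": 0.005,"wx": 0.0,"wy": 0.0,"wz": 0.0,"hand": -1.0},
  {"x": 0.0,"y": 0.0,"z": 0.0,"wx": 0.0,"wy": 0.0,"wz": 0.0,"hand": -1.0},
])

```text
t: 12.5
ee_pos: [0.5282, 0.2845, 0.1812]
ee_rot: [179.8, -0.3, 88.7]
ft_force: [-0.5, 0.0, -2.8]
finger_gap: 0.217
```

>>> drive_tool([
  {"x": -0.001,"y": -0.0005,"z": 0.005,"wx": 0.0,"wy": 0.0,"wz": 0.0,"hand": -1.0},
  {"x": 0.0,"y": 0.0,"z": 0.005,"wx": 0.0,"wy": 0.0,"wz": 0.0,"hand": -1.0},
  {"x": 0.0,"y": 0.0,"z": 0.005,"wx": 0.0,"wy": 0.0,"wz": 0.0,"hand": -1.0},
  {"x": 0.0,"y": 0.0,"z": 0.005,"wx": 0.0,"wy": 0.0,"wz": 0.0,"hand": -1.0},
])

```text
t: 12.9
ee_pos: [0.5281, 0.2837, 0.1602]
ee_rot: [179.8, -0.4, 88.7]
ft_force: [-0.4, 0.2, -4.0]
finger_gap: 0.22
```

>>> drive_tool([
  {"x": 0.0,"y": -0.0005,"z": 0.005,"wx": 0.0,"wy": 0.0,"wz": 0.0,"hand": -1.0},
  {"x": 0.0,"y": 0.0,"z": 0.005,"wx": 0.0,"wy": 0.0,"wz": 0.0,"hand": -1.0},
  {"x": 0.0,"y": 0.0,"z": 0.005,"wx": 0.0,"wy": 0.0,"wz": 0.0,"hand": -1.0},
  {"x": 0.0,"y": 0.0,"z": 0.005,"wx": 0.0,"wy": 0.0,"wz": 0.0,"hand": -1.0},
  {"x": 0.0,"y": 0.0,"z": 0.001,"wx": 0.0,"wy": 0.0,"wz": 0.0,"hand": -1.0},
])

```text
t: 13.4
ee_pos: [0.5272, 0.2836, 0.1362]
ee_rot: [179.8, -0.3, 88.7]
ft_force: [-0.5, -0.4, -2.6]
finger_gap: 0.223
```

>>> drive_tool([
  {"x": 0.0,"y": 0.0,"z": 0.001,"wx": 0.0,"wy": 0.0,"wz": 0.0,"hand": -1.0},
  {"x": 0.0,"y": 0.0,"z": 0.001,"wx": 0.0,"wy": 0.0,"wz": 0.0,"hand": -1.0},
])

```text
t: 13.6
ee_pos: [0.5273, 0.2837, 0.1345]
ee_rot: [179.8, -0.3, 88.7]
ft_force: [-1.7, -1.4, 5.9]
finger_gap: 0.225
```

Seated (8 N upward on the collar). Next: release and rise.

>>> drive_tool([
  {"x": 0.0,"y": 0.0,"z": 0.0,"wx": 0.0,"wy": 0.0,"wz": 0.0,"hand": -0.3},
  {"x": 0.0,"y": 0.0,"z": 0.0,"wx": 0.0,"wy": 0.0,"wz": 0.0,"hand": 0.2},
  {"x": 0.0,"y": 0.0,"z": 0.0,"wx": 0.0,"wy": 0.0,"wz": 0.0,"hand": 1.0},
  {"x": 0.0,"y": 0.0,"z": 0.0,"wx": 0.0,"wy": 0.0,"wz": 0.0,"hand": 1.0},
  {"x": 0.0,"y": 0.0,"z": 0.0,"wx": 0.0,"wy": 0.0,"wz": 0.0,"hand": 1.0},
])

```text
t: 14.1
ee_pos: [0.5292, 0.2844, 0.1369]
ee_rot: [179.5, -0.4, 88.7]
ft_force: [0.8, 0.4, 0.3]
finger_gap: 0.995
```

>>> drive_tool([
  {"x": 0.0,"y": 0.0,"z": -0.02,"wx": 0.0,"wy": 0.0,"wz": 0.0,"hand": 1.0},
  {"x": 0.0,"y": 0.0,"z": -0.03,"wx": 0.0,"wy": 0.0,"wz": 0.0,"hand": 1.0},
  {"x": 0.0,"y": 0.0,"z": -0.04,"wx": 0.0,"wy": 0.0,"wz": 0.0,"hand": 1.0},
  {"x": 0.0,"y": 0.0,"z": -0.04,"wx": 0.0,"wy": 0.0,"wz": 0.0,"hand": 1.0},
  {"x": 0.0,"y": 0.0,"z": -0.01,"wx": 0.0,"wy": 0.0,"wz": 0.0,"hand": 1.0},
])

```text
t: 14.6
ee_pos: [0.5266, 0.2827, 0.2787]
ee_rot: [179.9, -0.3, 88.7]
ft_force: [0.9, -0.3, 0.2]
finger_gap: 1.002
```

>>> drive_tool([
  {"x": 0.0,"y": 0.0,"z": 0.0,"wx": 0.0,"wy": 0.0,"wz": 8.5,"hand": 1.0},
  {"x": 0.0,"y": 0.0,"z": 0.0,"wx": 0.0,"wy": 0.0,"wz": 8.5,"hand": 1.0},
  {"x": 0.0,"y": 0.0,"z": 0.0,"wx": 0.0,"wy": 0.0,"wz": 8.5,"hand": 1.0},
  {"x": 0.0,"y": 0.0,"z": 0.0,"wx": 0.0,"wy": 0.0,"wz": 8.5,"hand": 1.0},
  {"x": 0.0,"y": 0.0,"z": 0.0,"wx": 0.0,"wy": 0.0,"wz": 8.5,"hand": 1.0},
])

```text
t: 15.1
ee_pos: [0.5267, 0.2828, 0.2796]
ee_rot: [-179.9, -0.4, 45.5]
ft_force: [-0.5, 0.1, -0.0]
finger_gap: 1.001
```

>>> drive_tool([
  {"x": 0.0,"y": 0.0,"z": 0.0,"wx": 0.0,"wy": 0.0,"wz": 8.5,"hand": 1.0},
  {"x": 0.0,"y": 0.0,"z": 0.0,"wx": 0.0,"wy": 0.0,"wz": 8.5,"hand": 1.0},
  {"x": 0.0,"y": 0.0,"z": 0.0,"wx": 0.0,"wy": 0.0,"wz": 8.5,"hand": 1.0},
  {"x": 0.0,"y": 0.0,"z": 0.0,"wx": 0.0,"wy": 0.0,"wz": 8.5,"hand": 1.0},
  {"x": 0.0,"y": 0.0,"z": 0.0,"wx": 0.0,"wy": 0.0,"wz": 3.0,"hand": 1.0},
])

```text
t: 15.6
ee_pos: [0.5248, 0.2821, 0.2749]
ee_rot: [-179.8, 0.1, 7.9]
ft_force: [0.7, -0.2, -0.5]
finger_gap: 1.001
```

>>> drive_tool([
  {"x": 0.04,"y": 0.0,"z": 0.0,"wx": 0.0,"wy": -7.2,"wz": 0.0,"hand": 1.0},
  {"x": 0.04,"y": 0.0,"z": 0.0,"wx": 0.0,"wy": -7.2,"wz": 0.0,"hand": 1.0},
  {"x": 0.0,"y": 0.0,"z": 0.0,"wx": 0.0,"wy": -7.2,"wz": 0.0,"hand": 1.0},
  {"x": 0.0,"y": 0.0,"z": 0.0,"wx": 0.0,"wy": -7.2,"wz": 0.0,"hand": 1.0},
  {"x": 0.0,"y": 0.0,"z": 0.0,"wx": 0.0,"wy": 0.0,"wz": 0.0,"hand": 1.0},
])

```text
t: 16.1
ee_pos: [0.5928, 0.2894, 0.2571]
ee_rot: [179.9, 31.5, 7.9]
ft_force: [0.0, -0.2, -1.6]
finger_gap: 1.0
```

```bash
python3 - <<'E'
from h import *
c=snap('wrist');save(c['img'],'wrist3')
T=np.linalg.inv(c['world_to_cam']);print(T[:3,3].round(3),T[:3,2].round(3),w2px(c,np.array([.541,.283,.079])),w2px(c,np.array([.541,.254,.079])))
d=np.array([.541,.283,.079]);print(np.linalg.norm(d-T[:3,3]))
x,y=w2px(c,d).astype(int);x=min(max(x,80),560);y=min(max(y,60),420)
crop(c,'dial1',x-80,y-60,x+80,y+60,5)
E
```

```text
[0.728 0.308 0.317] [-0.765 -0.106 -0.635] [327.8281092  160.73217362] [364.36872631 164.76282532]
0.30404115880856786
```

View pics/dial1.png

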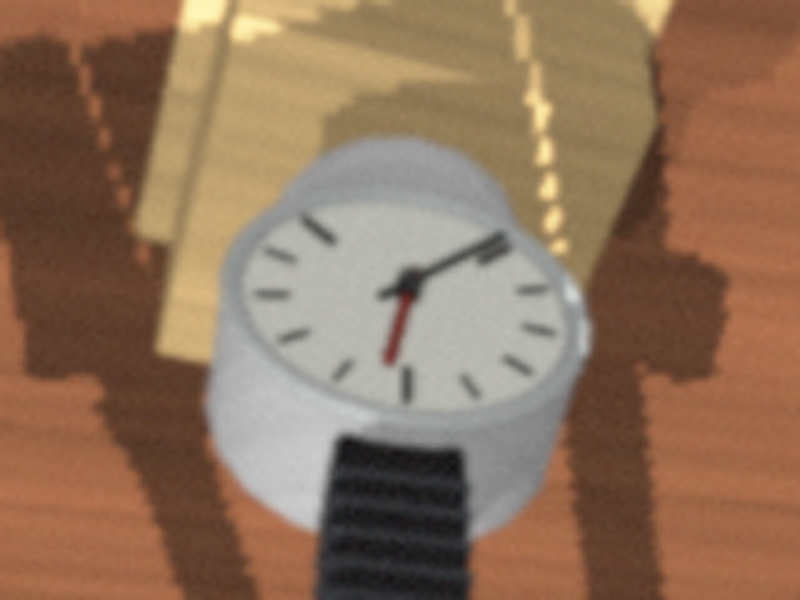

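The dial is upside down in view, with the grip at the bottom. The needle is near 0. The maximum hand runs from (410,285) to (390,360), between tick 50 at (408,385) and tick 60 at (343,370). I'll fit this accurately.

```bash
python3 - <<'E'
from h import *
px=np.array([(492,255),(533,290),(538,330),(517,365),(470,387),(408,385),(343,370),(293,335),(272,293),(280,255),(318,230)],float)
th=np.radians(np.arange(11)*27.)
D=np.c_[np.cos(th),np.sin(th)]
H,_=cv2.findHomography(px,D)
f=lambda p:cv2.perspectiveTransform(np.array([[p]],float),H)[0,0]
print(np.degrees(np.unwrap([np.arctan2(*f(p)[::-1]) for p in px]))/2.7)
for b in((410,285),):
  for t in((390,360),(388,360),(393,360)):
    v=f(t)-f(b); print(t,f(b),np.degrees(np.arctan2(v[1],v[0]))/2.7, np.degrees(np.arctan2(*f(t)[::-1]))/2.7)
# red pixel line fit
I=load('wrist')['img'].astype(int); y0,x0=100,247
m=(I[...,0]-I[...,1]>60)&(I[...,0]-I[...,2]>60)
ys,xs=np.nonzero(m[100:220,247:407]);
print(list(zip(xs*5+2,ys*5+2))[:0])
ok=(abs(xs*5-400)<30)&(ys*5>270)&(ys*5<375);P=np.c_[xs[ok]*5+2,ys[ok]*5+2];print(P.tolist())
l=cv2.fitLine(P.astype(np.float32),cv2.DIST_L2,0,.01,.01).ravel();print(l)
a=l[2:]-l[:2]*30*np.sign(l[1]);b=l[2:]+l[:2]*30*np.sign(l[1]);v=f(b)-f(a);print('read',np.degrees(np.arctan2(v[1],v[0]))/2.7)
E
```

```text
[ -0.30873683   9.94528018  20.07701856  30.22167584  40.2347837
  49.81579998  59.77642149  69.87771681  80.0428956   90.0825656
 100.22690699]
(390, 360) [ 0.14001355 -0.10000274] 53.450517491941085 53.437746957001316
(388, 360) [ 0.14001355 -0.10000274] 53.76522605662073 53.82543793584798
(393, 360) [ 0.14001355 -0.10000274] 52.97132369054936 52.84550173345705
[]
[]Traceback (most recent call last):
  File "<stdin>", line 17, in <module>
cv2.error: OpenCV(4.12.0) /io/opencv/modules/imgproc/src/linefit.cpp:50: error: (-215:Assertion failed) count > 0 in function 'fitLine2D_wods'
```

Reading is about 53.5 (any value of 47 or more allows the tray), so the mould goes to the casting tray. The gauge sits properly in its rest. Now to the mould.

>>> drive_tool([
  {"x": 0.0,"y": 0.0,"z": 0.0,"wx": 0.0,"wy": 7.9,"wz": 0.0,"hand": 1.0},
  {"x": 0.0,"y": 0.0,"z": 0.0,"wx": 0.0,"wy": 7.9,"wz": 0.0,"hand": 1.0},
  {"x": 0.0,"y": 0.0,"z": 0.0,"wx": 0.0,"wy": 7.9,"wz": 0.0,"hand": 1.0},
  {"x": 0.0,"y": 0.0,"z": 0.0,"wx": 0.0,"wy": 7.0,"wz": 0.0,"hand": 1.0},
  {"x": 0.0,"y": 0.02,"z": 0.0,"wx": 0.0,"wy": 0.0,"wz": 0.0,"hand": 1.0},
])

```text
t: 16.65
ee_pos: [0.5899, 0.271, 0.261]
ee_rot: [-179.9, -1.1, 8.3]
ft_force: [0.2, 1.0, 0.5]
finger_gap: 1.001
```

>>> drive_tool([
  {"x": -0.02,"y": 0.045,"z": 0.0,"wx": 0.0,"wy": 0.0,"wz": 0.0,"hand": 1.0},
  {"x": -0.02,"y": 0.045,"z": 0.0,"wx": 0.0,"wy": 0.0,"wz": 0.0,"hand": 1.0},
  {"x": -0.02,"y": 0.045,"z": 0.0,"wx": 0.0,"wy": 0.0,"wz": 0.0,"hand": 1.0},
  {"x": -0.02,"y": 0.045,"z": 0.0,"wx": 0.0,"wy": 0.0,"wz": 0.0,"hand": 1.0},
  {"x": -0.02,"y": 0.045,"z": 0.0,"wx": 0.0,"wy": 0.0,"wz": 0.0,"hand": 1.0},
])

```text
t: 17.15
ee_pos: [0.5191, 0.0315, 0.2671]
ee_rot: [180.0, -2.2, 9.0]
ft_force: [-0.1, -0.8, -0.9]
finger_gap: 1.0
```

>>> drive_tool([
  {"x": -0.02,"y": 0.03,"z": 0.0,"wx": 0.0,"wy": 0.0,"wz": 0.0,"hand": 1.0},
  {"x": 0.0,"y": 0.0,"z": 0.0,"wx": 0.0,"wy": 0.0,"wz": 0.0,"hand": 1.0},
  {"x": 0.0,"y": 0.0,"z": 0.0,"wx": 0.0,"wy": 0.0,"wz": 0.0,"hand": 1.0},
])

```text
t: 17.45
ee_pos: [0.4991, -0.0092, 0.2707]
ee_rot: [179.6, -2.6, 8.5]
ft_force: [0.0, 0.2, -0.3]
finger_gap: 1.005
```

```bash
python3 w.py
```

```text
17.5 [ 0.4991 -0.009   0.2708] [179.58  -2.57   8.59] [-0.99 -0.19  0.53]
6522 ((484.0194396972656, -86.87864685058594), (111.07477569580078, 61.01210021972656), 7.183835506439209)
```

>>> drive_tool([
  {"x": -0.013,"y": 0.04,"z": 0.02,"wx": 0.4,"wy": -1.3,"wz": 0.7,"hand": 1.0},
  {"x": -0.012,"y": 0.033,"z": 0.03,"wx": 0.0,"wy": -1.3,"wz": 0.7,"hand": 1.0},
  {"x": 0.0,"y": 0.0,"z": 0.04,"wx": 0.0,"wy": 0.0,"wz": 0.0,"hand": 1.0},
  {"x": 0.0,"y": 0.0,"z": 0.04,"wx": 0.0,"wy": 0.0,"wz": 0.0,"hand": 1.0},
  {"x": 0.0,"y": 0.0,"z": 0.0,"wx": 0.0,"wy": 0.0,"wz": 0.0,"hand": 1.0},
])

```text
t: 18.0
ee_pos: [0.4926, -0.0824, 0.1416]
ee_rot: [179.8, -0.7, 7.8]
ft_force: [-1.5, 1.1, -0.1]
finger_gap: 0.999
```

>>> drive_tool([
  {"x": 0.0,"y": 0.0,"z": 0.0,"wx": 0.0,"wy": 0.0,"wz": 0.0,"hand": 1.0},
  {"x": 0.0,"y": 0.0,"z": 0.0,"wx": 0.0,"wy": 0.0,"wz": 0.0,"hand": 1.0},
])

```text
t: 18.2
ee_pos: [0.4945, -0.0811, 0.1436]
ee_rot: [179.8, -0.9, 7.9]
ft_force: [0.2, -0.1, 0.4]
finger_gap: 0.996
```

>>> drive_tool([
  {"x": -0.011,"y": 0.0045,"z": 0.02,"wx": 0.0,"wy": -0.8,"wz": 0.6,"hand": 1.0},
  {"x": 0.0,"y": 0.0,"z": 0.02,"wx": 0.0,"wy": 0.0,"wz": 0.0,"hand": 1.0},
  {"x": 0.0,"y": 0.0,"z": 0.015,"wx": 0.0,"wy": 0.0,"wz": 0.0,"hand": 1.0},
  {"x": 0.0,"y": 0.0,"z": 0.0,"wx": 0.0,"wy": 0.0,"wz": 0.0,"hand": 1.0},
])

```text
t: 18.6
ee_pos: [0.4927, -0.0874, 0.0965]
ee_rot: [179.3, -1.1, 7.6]
ft_force: [-0.3, -0.3, -0.8]
finger_gap: 0.996
```

>>> drive_tool([
  {"x": -0.01,"y": 0.0,"z": 0.0,"wx": 0.7,"wy": -1.1,"wz": 0.4,"hand": 1.0},
  {"x": -0.001,"y": 0.0,"z": 0.02,"wx": 0.0,"wy": 0.0,"wz": 0.0,"hand": 1.0},
  {"x": -0.001,"y": 0.0,"z": 0.02,"wx": 0.0,"wy": 0.0,"wz": 0.0,"hand": 1.0},
  {"x": 0.0,"y": 0.0,"z": 0.0,"wx": 0.0,"wy": 0.0,"wz": 0.0,"hand": 1.0},
])

```text
t: 19.0
ee_pos: [0.4852, -0.0901, 0.0632]
ee_rot: [179.8, -0.6, 7.3]
ft_force: [-0.4, -0.5, 0.4]
finger_gap: 1.001
```

>>> drive_tool([
  {"x": -0.001,"y": -0.003,"z": 0.01,"wx": 0.0,"wy": -0.5,"wz": 0.0,"hand": 1.0},
  {"x": -0.001,"y": 0.0,"z": 0.012,"wx": 0.0,"wy": 0.0,"wz": 0.0,"hand": 1.0},
  {"x": 0.0,"y": 0.0,"z": 0.012,"wx": 0.0,"wy": 0.0,"wz": 0.0,"hand": 1.0},
  {"x": 0.0,"y": 0.0,"z": 0.0,"wx": 0.0,"wy": 0.0,"wz": 0.0,"hand": 1.0},
])

```text
t: 19.4
ee_pos: [0.4865, -0.0882, 0.0328]
ee_rot: [179.6, -0.5, 7.2]
ft_force: [0.3, -0.4, -0.8]
finger_gap: 1.0
```

>>> drive_tool([
  {"x": 0.0,"y": -0.001,"z": 0.004,"wx": 0.0,"wy": 0.0,"wz": 0.0,"hand": 0.5},
  {"x": 0.0,"y": 0.0,"z": 0.0,"wx": 0.0,"wy": 0.0,"wz": 0.0,"hand": 0.2},
  {"x": 0.0,"y": 0.0,"z": 0.0,"wx": 0.0,"wy": 0.0,"wz": 0.0,"hand": 0.0},
  {"x": 0.0,"y": 0.0,"z": 0.0,"wx": 0.0,"wy": 0.0,"wz": 0.0,"hand": -0.5},
  {"x": 0.0,"y": 0.0,"z": 0.0,"wx": 0.0,"wy": 0.0,"wz": 0.0,"hand": -0.5},
], force=50)

```text
t: 19.9
ee_pos: [0.4873, -0.0869, 0.0307]
ee_rot: [179.5, -0.6, 7.2]
ft_force: [-0.2, 0.3, -2.9]
finger_gap: 0.699
```

>>> drive_tool([
  {"x": 0.0,"y": 0.0,"z": -0.01,"wx": 0.0,"wy": 0.0,"wz": 0.0,"hand": -0.5},
  {"x": 0.0,"y": 0.0,"z": -0.025,"wx": 0.0,"wy": 0.0,"wz": 0.0,"hand": -0.5},
  {"x": 0.0,"y": 0.0,"z": -0.03,"wx": 0.0,"wy": 0.0,"wz": 0.0,"hand": -0.5},
  {"x": 0.0,"y": 0.0,"z": -0.01,"wx": 0.0,"wy": 0.0,"wz": 0.0,"hand": -0.5},
])

```text
t: 20.3
ee_pos: [0.4844, -0.0858, 0.1071]
ee_rot: [179.7, -0.2, 7.2]
ft_force: [0.9, -0.4, -3.3]
finger_gap: 0.692
```

>>> drive_tool([
  {"x": 0.03,"y": -0.03,"z": 0.0,"wx": 0.0,"wy": 0.0,"wz": 0.0,"hand": -0.5},
  {"x": 0.035,"y": -0.025,"z": 0.0,"wx": 0.0,"wy": 0.0,"wz": 0.0,"hand": -0.5},
  {"x": 0.035,"y": -0.025,"z": 0.0,"wx": 0.0,"wy": 0.0,"wz": 0.0,"hand": -0.5},
  {"x": 0.035,"y": -0.02,"z": 0.0,"wx": 0.0,"wy": 0.0,"wz": 0.0,"hand": -0.5},
  {"x": 0.02,"y": -0.01,"z": 0.0,"wx": 0.0,"wy": 0.0,"wz": 0.0,"hand": -0.5},
])

```text
t: 20.8
ee_pos: [0.6262, 0.0442, 0.1091]
ee_rot: [179.5, -0.3, 6.9]
ft_force: [-0.4, 0.0, -3.5]
finger_gap: 0.691
```

>>> drive_tool([
  {"x": 0.0,"y": 0.0,"z": 0.0,"wx": 0.0,"wy": 0.0,"wz": 0.0,"hand": -0.5},
  {"x": 0.0,"y": 0.0,"z": 0.0,"wx": 0.0,"wy": 0.0,"wz": 0.0,"hand": -0.5},
])

```text
t: 21.0
ee_pos: [0.6282, 0.0466, 0.1076]
ee_rot: [179.6, -0.3, 7.1]
ft_force: [0.5, -0.4, -3.6]
finger_gap: 0.693
```

>>> drive_tool([
  {"x": 0.025,"y": -0.006,"z": 0.0,"wx": 0.2,"wy": -0.2,"wz": 0.0,"hand": -0.5},
  {"x": 0.018,"y": -0.005,"z": 0.0,"wx": 0.0,"wy": 0.0,"wz": 0.0,"hand": -0.5},
  {"x": 0.003,"y": 0.0,"z": 0.02,"wx": 0.0,"wy": 0.0,"wz": 0.0,"hand": -0.5},
  {"x": 0.0,"y": 0.0,"z": 0.02,"wx": 0.0,"wy": 0.0,"wz": 0.0,"hand": -0.5},
  {"x": 0.0,"y": 0.0,"z": 0.01,"wx": 0.0,"wy": 0.0,"wz": 0.0,"hand": -0.5},
])

```text
t: 21.5
ee_pos: [0.6687, 0.0596, 0.0564]
ee_rot: [179.7, 0.2, 6.9]
ft_force: [-1.2, 0.3, -2.2]
finger_gap: 0.694
```

>>> drive_tool([
  {"x": 0.0,"y": 0.0,"z": 0.0,"wx": 0.0,"wy": 0.0,"wz": 0.0,"hand": -0.5},
  {"x": 0.0,"y": 0.0,"z": 0.0,"wx": 0.0,"wy": 0.0,"wz": 0.0,"hand": -0.5},
])

```text
t: 21.7
ee_pos: [0.6658, 0.0583, 0.0547]
ee_rot: [179.7, 0.5, 6.8]
ft_force: [-0.1, 0.5, -3.0]
finger_gap: 0.695
```

Well inside tolerance. Lower the remaining ~19 mm gently.

>>> drive_tool([
  {"x": 0.006,"y": -0.004,"z": 0.005,"wx": 0.0,"wy": 0.6,"wz": 0.0,"hand": -0.5},
  {"x": 0.0,"y": 0.0,"z": 0.005,"wx": 0.0,"wy": 0.0,"wz": 0.0,"hand": -0.5},
  {"x": 0.0,"y": 0.0,"z": 0.004,"wx": 0.0,"wy": 0.0,"wz": 0.0,"hand": -0.5},
  {"x": 0.0,"y": 0.0,"z": 0.001,"wx": 0.0,"wy": 0.0,"wz": 0.0,"hand": -0.5},
])

```text
t: 22.1
ee_pos: [0.6727, 0.0628, 0.0414]
ee_rot: [179.7, -0.4, 6.8]
ft_force: [-0.2, -0.5, -3.7]
finger_gap: 0.694
```

>>> drive_tool([
  {"x": 0.0,"y": 0.0,"z": 0.002,"wx": 0.0,"wy": 0.0,"wz": 0.0,"hand": -0.5},
  {"x": 0.0,"y": 0.0,"z": 0.002,"wx": 0.0,"wy": 0.0,"wz": 0.0,"hand": -0.5},
  {"x": 0.0,"y": 0.0,"z": 0.001,"wx": 0.0,"wy": 0.0,"wz": 0.0,"hand": -0.5},
])

```text
t: 22.4
ee_pos: [0.673, 0.0629, 0.0362]
ee_rot: [179.7, -0.4, 6.8]
ft_force: [-0.2, -0.5, -3.4]
finger_gap: 0.695
```

>>> drive_tool([
  {"x": 0.0,"y": 0.0,"z": 0.001,"wx": 0.0,"wy": 0.0,"wz": 0.0,"hand": -0.5},
  {"x": 0.0,"y": 0.0,"z": 0.001,"wx": 0.0,"wy": 0.0,"wz": 0.0,"hand": -0.5},
])

```text
t: 22.6
ee_pos: [0.673, 0.063, 0.0353]
ee_rot: [179.7, -0.4, 6.8]
ft_force: [-2.6, 0.9, 7.5]
finger_gap: 0.691
```

Touching down. Open and rise.

>>> drive_tool([
  {"x": 0.0,"y": 0.0,"z": 0.0,"wx": 0.0,"wy": 0.0,"wz": 0.0,"hand": 0.7},
  {"x": 0.0,"y": 0.0,"z": 0.0,"wx": 0.0,"wy": 0.0,"wz": 0.0,"hand": 1.0},
  {"x": 0.0,"y": 0.0,"z": 0.0,"wx": 0.0,"wy": 0.0,"wz": 0.0,"hand": 1.0},
  {"x": 0.0,"y": 0.0,"z": 0.0,"wx": 0.0,"wy": 0.0,"wz": 0.0,"hand": 1.0},
])

```text
t: 23.0
ee_pos: [0.675, 0.0629, 0.0372]
ee_rot: [179.7, -0.7, 6.8]
ft_force: [-0.3, -0.4, 0.1]
finger_gap: 1.002
```

>>> drive_tool([
  {"x": 0.0,"y": 0.0,"z": -0.015,"wx": 0.0,"wy": 0.0,"wz": 0.0,"hand": 1.0},
  {"x": 0.0,"y": 0.0,"z": -0.03,"wx": 0.0,"wy": 0.0,"wz": 0.0,"hand": 1.0},
  {"x": 0.0,"y": 0.0,"z": -0.045,"wx": 0.0,"wy": 0.0,"wz": 0.0,"hand": 1.0},
  {"x": 0.0,"y": 0.0,"z": -0.045,"wx": 0.0,"wy": 0.0,"wz": 0.0,"hand": 1.0},
  {"x": 0.0,"y": 0.0,"z": -0.045,"wx": 0.0,"wy": 0.0,"wz": 0.0,"hand": 1.0},
])

```text
t: 23.5
ee_pos: [0.6689, 0.0636, 0.2183]
ee_rot: [179.8, 0.2, 6.8]
ft_force: [0.5, -0.9, -0.1]
finger_gap: 1.001
```

>>> drive_tool([
  {"x": -0.03,"y": 0.0,"z": -0.02,"wx": 0.0,"wy": 0.0,"wz": 0.0,"hand": 1.0},
  {"x": -0.03,"y": 0.0,"z": 0.0,"wx": 0.0,"wy": 0.0,"wz": 0.0,"hand": 1.0},
  {"x": 0.0,"y": 0.0,"z": 0.0,"wx": 0.0,"wy": 0.0,"wz": 0.0,"hand": 1.0},
  {"x": 0.0,"y": 0.0,"z": 0.0,"wx": 0.0,"wy": 0.0,"wz": 0.0,"hand": 1.0},
])

```text
t: 23.9
ee_pos: [0.6127, 0.0565, 0.2542]
ee_rot: [179.6, -1.3, 6.8]
ft_force: [-0.8, -0.4, 0.3]
finger_gap: 1.003
```

```bash
python3 - <<'E'
from h import *
a=snap('scene');w=snap('wrist');b=snap('side')
save(a['img'],'scene_end')
s=get_state();print(s['t'],s['ee_pos'],s['ft_force'].round(1))
for c in(a,w,b):
    P=cloud(c);m=(abs(P[...,0]-.67)<.08)&(abs(P[...,1]-.063)<.06)&(P[...,2]>.042)&(P[...,2]<.056);Q=P[m]
    if len(Q)>50: print('mould',len(Q),cv2.minAreaRect(Q[:,:2].astype(np.float32)*1000),np.median(Q[:,2]))
    g=(abs(P[...,0]-.528)<.03)&(abs(P[...,1]-.28)<.03)&(P[...,2]>.148)&(P[...,2]<.165);Q=P[g]
    if len(Q)>10: print('gauge',cv2.minAreaRect(Q[:,:2].astype(np.float32)*1000),np.median(Q[:,2]))
E
```

```text
24.05 [0.61300257 0.05650087 0.25243935] [-0.3 -0.5 -0.1]
mould 806 ((669.4846801757812, 60.769630432128906), (110.87247467041016, 63.79168701171875), 7.128650188446045) 0.048004066831673464
mould 8811 ((669.6605834960938, 62.636104583740234), (110.22899627685547, 60.19154739379883), 6.529235363006592) 0.04802419471642533
gauge ((528.1693725585938, 277.5549011230469), (20.315446853637695, 11.553086280822754), 1.170599102973938) 0.15302761544704188
mould 494 ((670.4806518554688, 64.12353515625), (119.38117218017578, 70.47393035888672), 4.252315998077393) 0.048610699623548914
gauge ((525.1997680664062, 280.9780578613281), (28.012083053588867, 21.175106048583984), 67.06591796875) 0.1532645445851437
```

View pics/scene_end.png

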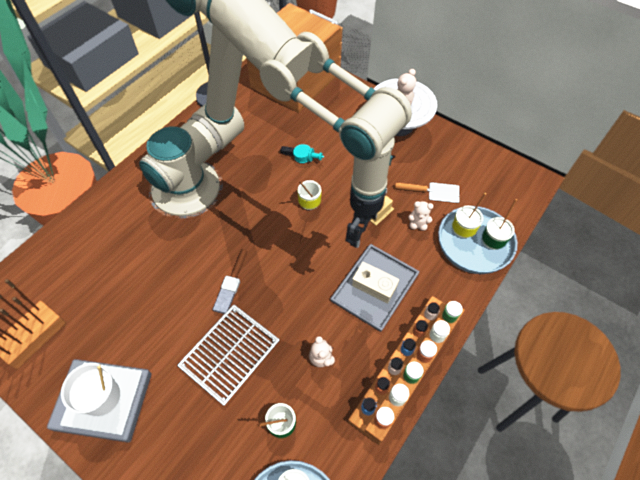

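The mould lies flat in the tray's middle, around (375,281), with its top at z = 0.048 m. The bystanders are where they were, and the gauge is in its rest. I'm handing in.

```bash
python3 -c "
from bench import *
print(job_done())"
```

```text
the job is handed in; nothing more can be done
None
```

The mould counts as cured: the maximum hand read about 53.5, so I set it in the casting tray. I handed the job in at about 24 s of robot time, and the tool reported no verdict.

- **Test:** I pressed the gauge upright on the test spot with about 14.6 N for just over a second. The foot was within about 2 mm of the spot's centre. The highest push I saw was about 15 N.
- **Reading:** I read the maximum hand with the wrist camera after the gauge was back in its rest. At 53.5 it is just above the band where either place is accepted, so a small reading error would not change the choice.
- **Gauge:** It went back into its rest and settled at the height it had before I lifted it. In the last check its top was at about 0.153 m, much as at the start. The last sideways readings of the gauge are rough, because two cameras saw it only partly and differ by about 4 mm.
- **Mould:** It lies flat and top up, with its centre at about (0.670, 0.063) m, within a few mm of the middle of the tray. Its top is at 0.048 m, which fits the tray floor.
- **Everything else:** In the last picture the other things that could be seen looked unmoved, and the robot was touching nothing.

My first move call was refused for missing fields. Nothing moved, and I repeated it with every field filled in.

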